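Index the focus arm of a dish-imaging stand and lock its barrel

TASK

The focus of the dish-imaging stand was left between settings. Pull the black plunger knob on the swing arm well up, swing the arm to the last hole of the index plate, the one next to the little stop post, and let the pin drop fully home there; then, with the pin holding the barrel still, turn the knurled lock ring clockwise (seen from the eyepiece) until it is fully tight. Let go, and leave the dish, bottle, tip box and stack of dishes standing where they are.

Things in the scene. Friction and masses are not known exactly. Their poses are not given: they have to be found in the camera images.
- stand: White imaging stand, fixed to the bench. Base plate 240 x 220 x 18 mm; origin on the bench, z up, x away from the robot at yaw 0; the plate is centred 40 mm along x from the origin. A post (radius 13 mm, 148 high, at x 0, y 82) carries the leaning tube; a thin post (radius 7, 170 high, at x 140, y -90) the lamp bar.
- tube: Fixed tube housing, radius 25-27 mm, on the stand. Origin on its axis in its top face, 200 mm above the bench; z runs along the axis out of the eyepiece, leaning 30 deg from vertical towards the robot side (stand's -x); x points uphill, away from the robot. Its flat aluminium index plate (6 mm thick, outer radius 93 mm) has its top 42 mm below the origin, on the x side, with three holes.
- lamp (a point): Middle of the grey lamp bar, 34 x 140 x 18 mm (long along the stand's y), fixed over the far edge of the stand: an obstacle.
- ring_grip (a point): On the tube axis, mid-height of the knurled aluminium lock ring. z along the axis out of the eyepiece; x along the swing arm, turning with it. Ring: radius 30 mm, 16 mm high (+-8 about this point). Below it the housing collar, radius 25, goes on to 29 mm below this point, so fingertips can pass 20 mm below it. The black eyepiece, radius 21.5, ends 31 mm above.
- knob_grip (a point): Middle of the black plunger knob, 20 mm diameter, from 13 mm below to 9 above this point, at the end of the swing arm, 80 mm from the tube axis; 9 mm below ring_grip along the axis when seated; moves with the knob. z: pull direction, parallel to the tube axis; x: away from it. The steel arm (14 mm wide, boss radius 9 on it) is 16 mm or more below this point.
- end_hole (a point): Mouth of the target hole, the last in the index plate, next to the stop post (8 mm thick, 12 high, 16 mm further on). When seated, knob_grip is 42 mm above it along the tube axis. Hole 11 mm along the arc, 14 mm across; pin 8 mm with a round tip. The other two holes, alike, are at arm angles 0 and 0.8 rad.
- barrel (a joint): Angle of barrel and swing arm, rad, growing anticlockwise seen from the eyepiece (from the stand's -y side to its +y side). 1.3 = over the end hole, limits -0.05 and 1.36; starts somewhere between the holes at 0 and 0.8. Turns with light friction (0.05 N m).
- plunger (a joint): Lift of the plunger, m: 0 = pin fully home in a hole, about 0.010 = pin riding on the plate (as at the start), 0.016 = pulled up to its stop. A spring pushes it down with 3 N at 0 to 6 N at the top. If it passes a hole while down it drops in and holds the arm.
- lock_ring (a joint): Lock ring angle relative to the barrel, rad: 0 = fully tight (hard stop; the rib on the ring's top lines up with the rib on the barrel and with the arm); grows anticlockwise, seen from the eyepiece, as it loosens. Starts 1.2 to 2.1 loose. Takes 0.25 N m, which drags the barrel round unless the pin is in a hole.
- dish: Covered Petri dish, 90 mm diameter, 14 mm high, origin under its centre, on the stand's base plate. Leave it.
- bottle: Amber bottle, 68 mm diameter, 240 mm high, origin under its centre, on the bench beside the stand. Leave it.
- tipbox: Pipette tip box of two levels, 120 x 85 x 150 mm, origin under its centre, on the bench beside the stand. Leave it.
- dishes: Stack of five Petri dishes, 90 mm diameter, 78 mm high, origin under its centre, on the bench beside the stand. Leave it.

How it is judged:
By the outcome, as a careful person would: the job done as asked, in the order asked, and still so for the second after the job is handed in, with the robot touching nothing.
It also fails if it takes over 61 s, if anything falls off the work surface, if the arm or the gripper's body presses on something with over 40 N, if the wrist force passes 120 N, or if a joint passes its speed limit or range.

ROBOT

A 7-joint arm with a two-finger parallel gripper is mounted at the origin on the work surface. World frame = base frame: x ahead of the robot, y to its left, z up, the work surface at z = 0. Lengths are in m, angles in degrees, forces in N, time in s.
With the tool pointing down it reaches from about 0.4 to 0.85 m from the base axis. Payload 6.9 kg.
Tool frame: the origin (TCP) lies at the very end of the fingers, on their centre line; the grasp point (between the pads) lies 19 mm behind it (bot.grip_point_offset is the distance from the TCP to the grasp point, in m); z points along the fingers, y is the direction in which the jaws open and shut (so a half turn about z gives the same grasp; the last joint's range is limited). The gripper opens to 85 mm and grips with 20 to 120 N. Pads are 22 mm wide; open, the fingers measure 114 mm over their backs; the gripper's body (76 mm by 85 mm) begins 54 mm behind the grasp point. The pads swing forward as they close: fully open they stand 13 mm farther back than shut.
Start: joints at [75.659, 29.078, -13.613, 85.955, 7.202, 65.827, -8.869], TCP at [0.218, -0.586, 0.231] pointing down, gripper open.
Joint ranges: [-176.47, 176.47], [-13.61, 117.27], [-81.72, 77.17], [0.22, 143.17], [-87.28, 267.28], [10, 112.55], [-165.47, 165.47]. Speed limits (degrees/s): [136.94, 136.94, 180, 180, 180, 180, 180].

INTERFACE

Orientations are given as a 3x3 rotation matrix whose columns are the frame's x, y, z axes.
In Python, from station import bot gives the robot as it stands.
- The arm moves only by the tool servo_tool, never from a script. Its argument "rows" is one flat list of numbers, 7 for each row, row after row: the turn, a rotation vector about the tool's x, y, z scaled (see below), then the shift along the tool's x, y, z scaled (see below), then the closure in counts, from 0 (fully open) to 255 (shut). A call has 1 to 20 rows; each row is the pose to reach, as a shift and turn from the pose commanded when the call began, along the tool's axes at that moment, turning the shorter way round; what a row does not reach only later rows make up. The controller multiplies each number of a shift by 0.6 m and each number of a turn by pi rad. A row lasts 1/8 s, in which the tool goes at most 62.5 mm and 10.7 degrees, less where a joint would pass 70% of its speed; a pose out of reach is approached as far as the arm can. A call with a number of a shift or a turn outside -1 to 1 is refused whole. A call with a gripper value outside its range is refused whole. The fingers move at their own pace and stop on an object; "grip_force" is the grip in N (left out, the last holds). Time passes only in rows, so rows that repeat a pose let the fingers close. It gives the time, the measured TCP pose, the force and the opening at its end, in the units of the state.
- bot.read_state(): the state, without advancing time (a new reading comes with each control period).
- bot.read_camera(name): name is "scene" or "top" or "wrist"; returns a dict with "image" (480x640x3 uint8, blue, green, red), "fx", "fy", "cx", "cy" (pixels), "extrinsics" (4x4, takes a point from camera to world coordinates). Camera axes: x right, y down, z forward; pixel columns grow to the right and rows downward; lengths in m; the calibration is good to about 2 mm. A picture is of the moment at which its call begins. There is no depth.
- bot.hand_in(): hands the job in, once; it reports no verdict.
Trained networks look in a picture, given as the dict that the camera call returned (one of the last four; its "shot" number tells which), for a name from the list of things; names that differ only in an ending like _2 or _b are one class to them, and where a whole thing is asked for, a point or a joint stands for the part that bears it (a point fixed in the world has none). Each returns a list of dicts, best first, with "p" (0 to 1); they miss things now and then, are a little off and sometimes report something else, mostly with a low value. They report only what shows in the picture. A call takes as long as a camera call.
- bot.find_in(picture, target): "box" ([left, top, right, bottom] in pixels, round what is visible of it).
- bot.regions_of(picture, target): "pixels" (480x640 bool, what is visible of it) and "box" ([left, top, right, bottom] in pixels, round what is visible of it).
- bot.tip_of(picture, target): "centre" ([column, row] in pixels: a listed point, or the origin of a listed thing).
The state is a dict: "time_s": time; "joint_positions": joint angles; "qvel": joint speeds; "tau": joint torques, N m; "tcp_pos": TCP position; "orientation": TCP orientation; "force": force on the tool from outside, world axes, zero at the start; "moment": the same for the moment, N m; "width": finger opening in m.
Only numpy, scipy, OpenCV 4.12 (cv2) and the standard library are available. Lean on these libraries where they do the work, as an engineer would, in place of code of your own. Each camera call takes 0.05 s, during which the arm holds its last target.

## Working session

There is one attempt and no reset: what is moved stays moved. The work goes in short steps, Python scripts to look and compute and a tool call to move; the robot and the scene stay as the last step left them, time stands still between calls to the robot, and variables do not carry over. Pictures are saved under pics/ and viewed, and the job is handed in when it is done.

Besides the shell and the picture viewer there is one more tool, called after "Emit:" by a JSON object that holds its "method" and its "body". servo_tool: Moves the arm, as the interface text tells. Shifts and turns lie within -1 to 1; 1 stands for 0.6 m of shift or pi rad of turn. Its arguments: {"type":"object","properties":{"rows":{"type":"array"},"grip_force":{"type":"number"}},"required":["rows"]}

```bash
ls; mkdir -p pics
python3 - <<'E'
from station import bot
import cv2,numpy as np
s=bot.read_state();print(s['time_s'],s['tcp_pos'],s['orientation'],s['width'],s['force'])
for n in ["scene","top"]:
    p=bot.read_camera(n)
    cv2.imwrite(f"pics/{n}0.png",p["image"])
    print(n,p['fx'],p['cx'],p['cy'],np.array(p['extrinsics']).round(4).tolist())
    for t in ["stand","tube","ring_grip","knob_grip","end_hole","lamp","bottle","tipbox","dishes","dish"]:
        r=bot.tip_of(p,t); print(t,[(np.round(x['centre'],1).tolist(),round(x['p'],2)) for x in r[:2]])
E
```

```text
pics
0.0 [ 0.21743946 -0.5854141   0.2304173 ] [[ 9.37387862e-01  3.48286625e-01 -6.50141613e-04]
 [ 3.48287231e-01 -9.37386365e-01  1.67563464e-03]
 [-2.58327482e-05 -1.79715560e-03 -9.99998385e-01]] 0.08559602583322742 [ 0.4549483  -0.87891305 -0.48596385]
scene 481.2216420807389 323.83323424230855 229.85372357169484 [[0.8737, 0.2928, -0.3885, 1.001], [0.486, -0.5603, 0.6707, -0.593], [-0.0213, -0.7748, -0.6318, 0.7436], [0.0, 0.0, 0.0, 1.0]]
stand [([280.9, 290.9], 0.96), ([302.5, 375.7], 0.56)]
tube [([255.3, 215.3], 0.83)]
ring_grip [([248.9, 212.6], 0.67)]
knob_grip [([285.1, 199.2], 0.64)]
end_hole [([298.3, 209.4], 0.64)]
lamp [([345.2, 235.6], 0.86)]
bottle [([245.4, 362.7], 0.82)]
tipbox [([296.7, 237.7], 0.95)]
dishes [([303.6, 375.5], 0.86)]
dish [([310.1, 302.7], 0.65), ([345.7, 237.3], 0.64)]
top 584.4021212598622 318.726848863985 243.65062178742986 [[-0.0271, -0.9963, 0.081, 0.5253], [-0.9996, 0.0267, -0.0059, 0.0583], [0.0038, -0.0811, -0.9967, 1.3478], [0.0, 0.0, 0.0, 1.0]]
stand [([352.6, 270.1], 0.87)]
tube [([365.4, 288.5], 0.83)]
ring_grip [([367.9, 288.2], 0.6), ([351.1, 239.9], 0.39)]
knob_grip [([362.6, 253.8], 0.49)]
end_hole [([327.4, 262.1], 0.79), ([368.6, 287.9], 0.25)]
lamp [([334.0, 205.0], 0.83)]
bottle [([431.3, 257.3], 0.59)]
tipbox [([275.9, 307.5], 0.89)]
dishes [([415.5, 211.1], 0.61)]
dish [([354.3, 239.6], 0.81)]
```

View pics/scene0.png

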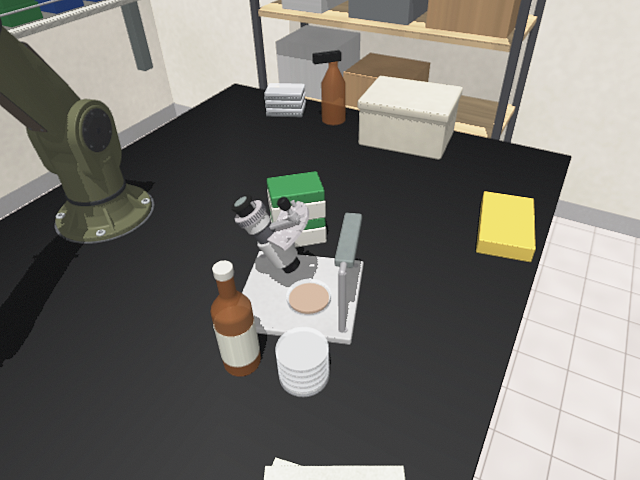

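View pics/top0.png

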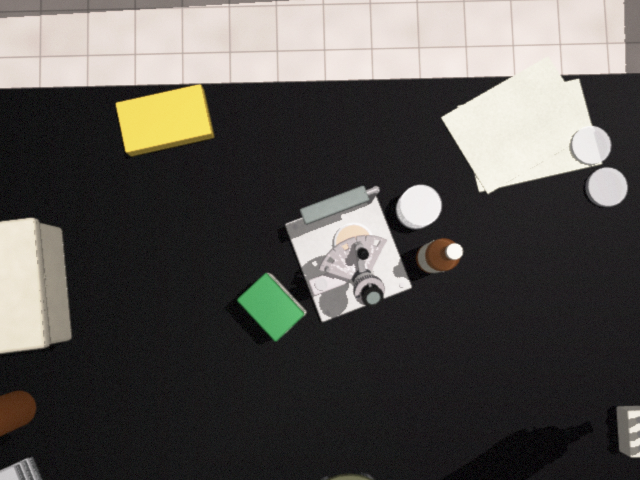

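```bash
cat > h.py <<'E'
import numpy as np,cv2
def ray(p,uv):
    E=np.array(p['extrinsics']);d=E[:3,:3]@np.array([(uv[0]-p['cx'])/p['fx'],(uv[1]-p['cy'])/p['fy'],1]);return E[:3,3],d/np.linalg.norm(d)
def atz(p,uv,z):
    o,d=ray(p,uv);return o+d*(z-o[2])/d[2]
def tri(l):
    A=0;b=0
    for o,d in l:
        P=np.eye(3)-np.outer(d,d);A=A+P;b=b+P@o
    x=np.linalg.solve(A,b);return x,[np.linalg.norm((np.eye(3)-np.outer(d,d))@(x-o)) for o,d in l]
def proj(p,X):
    E=np.array(p['extrinsics']);c=(np.atleast_2d(X)-E[:3,3])@E[:3,:3]
    return np.c_[c[:,0]/c[:,2]*p['fx']+p['cx'],c[:,1]/c[:,2]*p['fy']+p['cy']]
def crop(p,box,name,k):
    a,b,c,d=box;cv2.imwrite(name,cv2.resize(p['image'][b:d,a:c],None,fx=k,fy=k,interpolation=cv2.INTER_CUBIC))
E
python3 - <<'E'
from station import bot
from h import *
ps=bot.read_camera("scene");pt=bot.read_camera("top")
crop(ps,(190,160,390,310),"pics/s1.png",4);crop(pt,(260,170,420,330),"pics/t1.png",3.7)
for t in ["stand","tube","ring_grip","knob_grip","end_hole","lamp","bottle","tipbox","dishes","dish"]:
    a=bot.tip_of(ps,t);b=bot.tip_of(pt,t)
    if a and b:
        x,r=tri([ray(ps,a[0]['centre']),ray(pt,b[0]['centre'])]);print(t,x.round(4),np.round(r,4),a[0]['centre'],b[0]['centre'])
E
```

```text
stand [ 0.5633 -0.0306  0.0046] [0.0014 0.0014] [278.9, 291.3] [354.4, 273.1]
tube [ 0.5276 -0.0429  0.1976] [0.0022 0.0022] [250.5, 217.2] [367.3, 287.8]
ring_grip [ 0.5203 -0.0455  0.2092] [0.0021 0.0021] [245.8, 211.9] [369.3, 291.5]
knob_grip [ 0.5944 -0.0322  0.2509] [0.001 0.001] [283.3, 200.5] [364.0, 253.5]
end_hole [0.5831 0.035  0.1906] [0.0001 0.0001] [299.0, 206.3] [327.5, 261.6]
lamp [0.6988 0.0128 0.1674] [0.0037 0.0037] [345.0, 240.2] [335.6, 203.7]
bottle [ 0.5894 -0.2074 -0.0034] [0.0008 0.0008] [239.8, 360.7] [430.7, 260.6]
tipbox [ 0.4931  0.1514 -0.0092] [0.0012 0.0012] [297.3, 237.0] [276.9, 306.7]
dishes [ 7.105e-01 -1.772e-01  4.000e-04] [0.0012 0.0012] [303.1, 374.0] [415.3, 208.2]
dish [ 0.6335 -0.032   0.0165] [0.0022 0.0022] [306.6, 299.6] [354.2, 241.9]
```

View pics/s1.png

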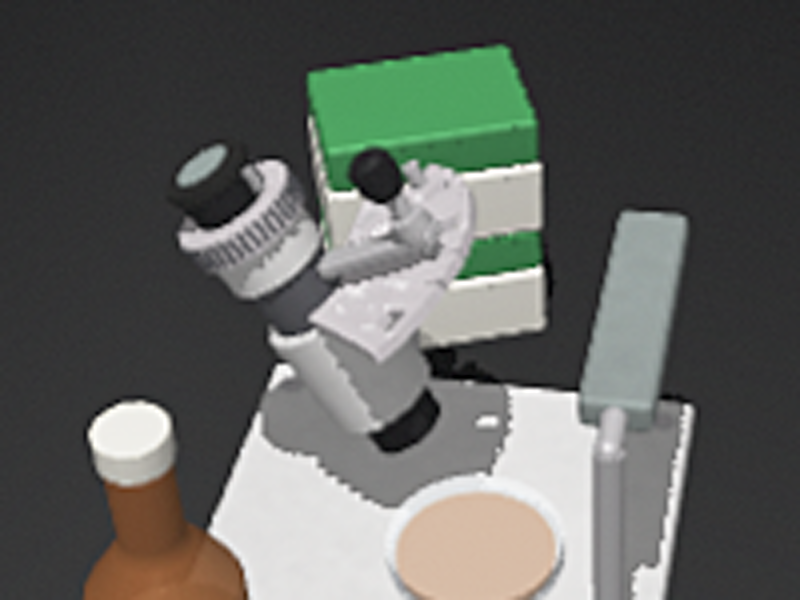

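View pics/t1.png

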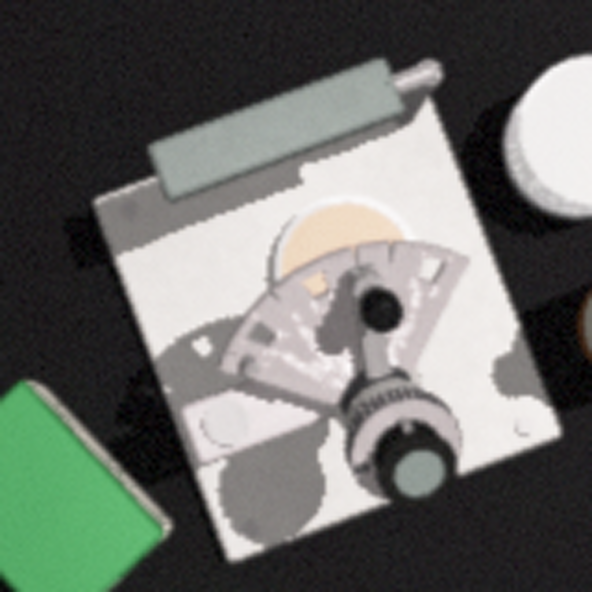

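```bash
cat > fit.py <<'E'
from station import bot
from h import *
from scipy.optimize import least_squares
ps=bot.read_camera("scene");pt=bot.read_camera("top")
cor=np.array([[321.6,321.9],[285.7,224.9],[411.4,288.1],[376,195.7]])
cl=np.array([[-.08,.11,.018],[.16,.11,.018],[-.08,-.11,.018],[.16,-.11,.018]])
avg={}
def frames(q):
    x,y,yaw,tx,ty,phi,b=q[:7]
    c,s=np.cos(yaw),np.sin(yaw);R=np.array([[c,-s,0],[s,c,0],[0,0,1]])
    o=np.array([x,y,0]);t=o+R@np.array([tx,ty,.2])
    T=R@np.array([[np.cos(np.pi/6),0,-.5],[0,1,0],[.5,0,np.cos(np.pi/6)]])
    return o,R,t,T
def pt_t(q,r,a,z):
    o,R,t,T=frames(q);return t+T@np.array([r*np.cos(a),r*np.sin(a),z])
if __name__=="__main__":
    def res(q):
        o,R,t,T=frames(q);phi,b=q[5],q[6];L=[]
        L.append((proj(pt,o+cl@R.T)-cor))
        H=[pt_t(q,.08,phi+a,-.042) for a in (0,.8,1.3)]
        L.append(proj(pt,H)-[[376.8,242.2],[345.1,246.5],[331.1,260]])
        L.append(proj(pt,pt_t(q,0,0,.040))-[373,297.8])
        L.append(proj(ps,pt_t(q,0,0,.040))-[242,201.25])
        L.append(proj(pt,pt_t(q,.08,phi+b,.019))-[363.2,253.8])
        L.append((proj(ps,pt_t(q,.08,phi+b,.010))-[284.2,200.]))
        L.append(.5*(proj(ps,t)-[252,216.5]));L.append(.5*(proj(ps,pt_t(q,0,0,.009))-[247,212]))
        L.append(.5*(proj(ps,H[2])-[298.7,207.5]))
        return np.vstack(L).ravel()
    r=least_squares(res,[.56,-.03,.35,-.04,0,-.65,.4],loss='soft_l1')
    q=r.x;print(q.round(4));print(r.fun.reshape(-1,2).round(1).tolist())
    o,R,t,T=frames(q);print('tube',t,'T',T.round(4).tolist());print('knob',pt_t(q,.08,q[5]+q[6],.01),'end',pt_t(q,.08,q[5]+1.3,-.042))
    np.save('q.npy',q)
E
python3 fit.py
```

```text
[ 0.5638 -0.0298  0.3221 -0.035  -0.0017 -0.6252  0.5392]
[[-0.2, 1.3], [-0.2, -1.0], [1.1, 1.6], [-0.4, -4.3], [-0.5, -0.2], [0.5, -0.1], [-0.4, -0.3], [0.2, -1.2], [-1.5, -0.8], [-0.3, 1.6], [-0.5, 0.6], [0.6, 0.0], [1.7, 0.5], [0.0, -0.4]]
tube [ 0.53116441 -0.04258531  0.2       ] T [[0.8215, -0.3166, -0.4743], [0.2741, 0.9486, -0.1583], [0.5, 0.0, 0.866]]
knob [ 0.59407304 -0.02883577  0.24851241] end [0.58657928 0.02859599 0.19486046]
```

```bash
sed -i 's/L.append((proj(pt,o+cl@R.T)-cor))/L.append((proj(pt,o+cl@R.T)-cor)[:3])/' fit.py; python3 fit.py
cat > go.py <<'E'
# print scaled relative command from current commanded pose (approx measured) to target pose
from station import bot
from h import *
from scipy.spatial.transform import Rotation as Ro
def rel(P,R,P0,R0):
    rv=Ro.from_matrix(R0.T@R).as_rotvec()/np.pi; d=R0.T@(P-P0)/.6
    return np.r_[rv,d].round(4).tolist()
def state():
    s=bot.read_state();return s,np.array(s['tcp_pos']),np.array(s['orientation'])
E
cat > tgt.py <<'E'
from go import *
from fit import pt_t,frames
q=np.load('q.npy')
def toolR(a):
    o,R,t,T=frames(q);x=T@[np.cos(a),np.sin(a),0];z=-T[:,2];return np.c_[x,np.cross(z,x),z]
def tcp(r,a,z,off=.019): # grasp point at r,a,z in tube frame -> TCP
    return pt_t(q,r,a,z)+toolR(a)[:,2]*off
E
python3 - <<'E'
from tgt import *
s,P0,R0=state();a=q[5]+q[6]
print(rel(np.array([.25,-.45,.42]),R0,P0,R0))
P=tcp(.08,a,.010+.12);print(P,toolR(a).round(3).tolist(),rel(P,toolR(a),P0,R0))
E
```

```text
[ 0.5659 -0.0292  0.3309 -0.0372 -0.0013 -0.6365  0.5427]
[[-0.0, 0.7], [-0.9, -1.3], [0.9, 0.2], [-0.5, -0.2], [0.5, -0.1], [-0.4, -0.3], [0.2, -1.2], [-1.5, -0.8], [-0.3, 1.6], [-0.4, 0.6], [0.6, 0.0], [1.7, 0.5], [0.0, -0.4]]
tube [ 0.5311337  -0.04250777  0.2       ] T [[0.819, -0.3249, -0.4729], [0.2814, 0.9457, -0.1625], [0.5, 0.0, 0.866]]
knob [ 0.5940738  -0.02880407  0.24848456] end [0.58660509 0.02864911 0.19513961]
[0.0, 0.0, 0.0, 0.1293, -0.1935, -0.3145]
[ 0.54631375 -0.04521221  0.33595313] [[0.846, 0.247, 0.473], [0.192, -0.968, 0.162], [0.498, -0.047, -0.866]] [0.0057, 0.1667, 0.0369, 0.8273, -0.6539, -0.1744]
```

Emit:
{"method": "servo_tool", "body": {"rows": [0,0,0,0.05,-0.07,-0.1,0,0,0,0,0.08,-0.12,-0.2,0,0,0.03,0,0.13,-0.19,-0.3,0,0,0.06,0.01,0.2,-0.25,-0.32,0,0.001,0.08,0.02,0.3,-0.3,-0.32,0,0.003,0.1,0.03,0.4,-0.35,-0.3,0,0.0057,0.1667,0.0369,0.5,-0.42,-0.28,0,0.0057,0.1667,0.0369,0.6,-0.5,-0.25,0,0.0057,0.1667,0.0369,0.7,-0.58,-0.22,0,0.0057,0.1667,0.0369,0.78,-0.62,-0.2,0,0.0057,0.1667,0.0369,0.8273,-0.6539,-0.1744,0,0.0057,0.1667,0.0369,0.8273,-0.6539,-0.1744,0,0.0057,0.1667,0.0369,0.8273,-0.6539,-0.1744,0,0.0057,0.1667,0.0369,0.8273,-0.6539,-0.1744,0,0.0057,0.1667,0.0369,0.8273,-0.6539,-0.1744,0]}}

```text
time_s: 4.38
tcp_pos: [0.5461, -0.0468, 0.3362]
orientation: [[0.846, 0.244, 0.474], [0.19, -0.969, 0.161], [0.498, -0.046, -0.866]]
force: [0.7, 0.6, -0.2]
width: 0.0857
```

Run:
```python
from tgt import *
s,P0,R0=state();a=q[5]+q[6];P=tcp(.08,a,.010+.12)
print(s['time_s'],s['joint_positions'],(P0-P).round(4),s['force'],rel(P,toolR(a),P0,R0))
p=bot.read_camera("wrist");cv2.imwrite("pics/w1.png",p['image'])
print(np.array(p['extrinsics']).round(3).tolist(),p['fx'])
for t in ["ring_grip","knob_grip","end_hole","tube","lock_ring","knob"]:
    try:
        r=bot.tip_of(p,t);print(t,[(x['centre'],round(x['p'],2)) for x in r[:2]])
    except Exception as e: print(t,e)
print('pred knob',proj(p,[pt_t(q,.08,a,.01),pt_t(q,.08,a,.019),pt_t(q,.08,q[5]+1.3,-.042),pt_t(q,.08,q[5]+.8,-.042),pt_t(q,.08,q[5],-.042),pt_t(q,0,0,.04)]).round(1).tolist())
```

```text
4.475 [ 47.59823104   6.22476371 -39.79709736 111.67589124 -15.60275445
  37.63408116 -57.42253436] [-0.0002 -0.0014  0.0003] [-0.42448372 -0.09136044 -0.31531756] [0.0006, -0.0001, -0.0006, 0.0005, -0.0021, 0.0009]
[[0.244, -0.951, 0.189, 0.546], [-0.969, -0.23, 0.095, -0.054], [-0.047, -0.206, -0.977, 0.499], [0.0, 0.0, 0.0, 1.0]] 381.7908694222817
ring_grip [([314.8, 345.3], 0.92)]
knob_grip [([316.9, 241.8], 0.89)]
end_hole [([245.7, 248.0], 0.58)]
tube [([313.9, 337.2], 0.97)]
lock_ring it knows: bottle, dish, dishes, end_hole, knob_grip, lamp, ring_grip, stand, tipbox, tube
knob it knows: bottle, dish, dishes, end_hole, knob_grip, lamp, ring_grip, stand, tipbox, tube
pred knob [[316.2, 240.0], [316.1, 244.3], [249.4, 246.1], [291.1, 223.3], [367.4, 233.7], [316.5, 369.0]]
```

View pics/w1.png

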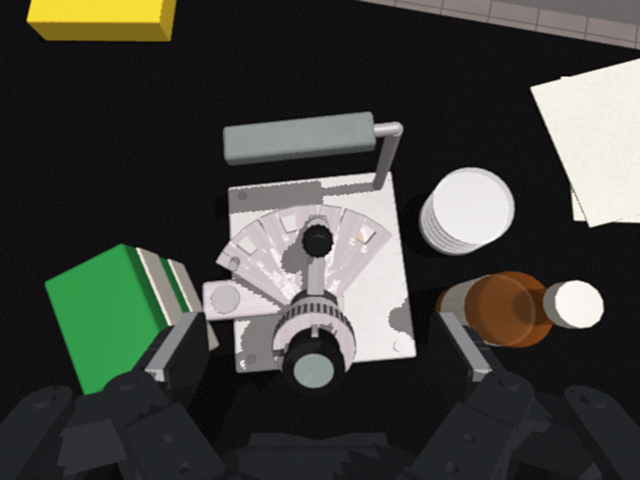

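Emit:
{"method": "servo_tool", "body": {"rows": [0,0,0,0,-0.001,0.04,60,0,0,0,0,-0.001,0.08,60,0,0,0,0,-0.002,0.12,60,0,0,0,0,-0.002,0.16,60,0,0,0,0,-0.002,0.193,60,0,0,0,0,-0.002,0.193,60,0,0,0,0,-0.002,0.193,60]}}

```text
time_s: 5.6
tcp_pos: [0.6008, -0.0253, 0.2363]
orientation: [[0.846, 0.247, 0.473], [0.192, -0.968, 0.162], [0.498, -0.047, -0.866]]
force: [-0.2, -0.3, 0.5]
width: 0.0649
```

Run:
```python
from tgt import *
s,P0,R0=state();a=q[5]+q[6];P=tcp(.08,a,.014)
print(s['time_s'],s['width'],(P0-P).round(4),s['force'],rel(P,toolR(a),P0,R0))
p=bot.read_camera("wrist");cv2.imwrite("pics/w2.png",p['image'])
```

```text
5.7 0.0654831236502889 [-0.0003  0.0008  0.0011] [-0.05733368 -0.00142439  0.04417872] [0.0003, -0.0004, -0.0, -0.0008, 0.0015, 0.0017]
```

View pics/w2.png

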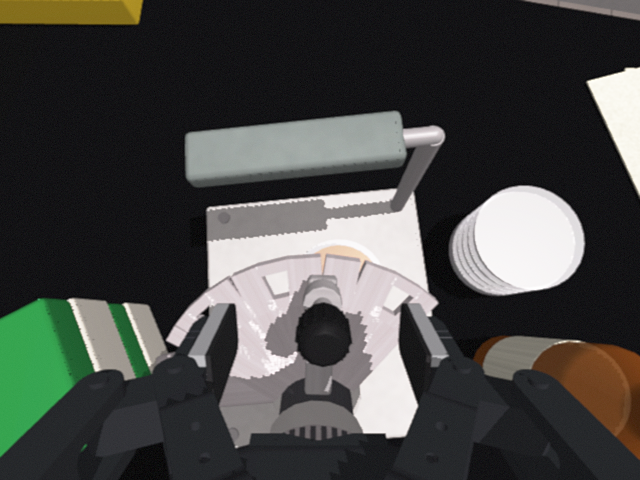

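Emit:
{"method": "servo_tool", "body": {"rows": [0,0,0,0,0,0,140,0,0,0,0,0,0,200,0,0,0,0,0,0,255,0,0,0,0,0,0,255,0,0,0,0,0,0,255,0,0,0,0,0,0,255], "grip_force": 40}}

```text
time_s: 6.5
tcp_pos: [0.601, -0.0254, 0.2362]
orientation: [[0.845, 0.247, 0.474], [0.192, -0.968, 0.162], [0.498, -0.046, -0.866]]
force: [-3.4, -1.9, 4.7]
width: 0.0186
```

Run:
```python
from tgt import *
s,P0,R0=state();a=q[5]+q[6];P=tcp(.08,a,.014)
print(s['time_s'],s['width'],(P0-P).round(4),s['force'],s['moment'],rel(P,toolR(a),P0,R0))
p=bot.read_camera("wrist");cv2.imwrite("pics/w3.png",p['image'])
```

```text
6.6 0.018016367654696483 [-0.0002  0.001   0.0007] [-3.94767215 -1.14960584  5.46207833] [-0.27698323  0.52681272  0.06710709] [0.0002, -0.0002, 0.0001, -0.0005, 0.0018, 0.0009]
```

View pics/w3.png

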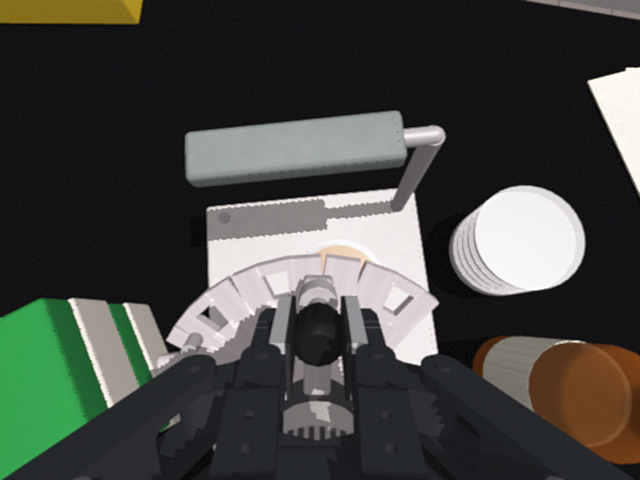

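Emit:
{"method": "servo_tool", "body": {"rows": [0,0,0,0,0,-0.002,255,0,0,0,0,0,-0.004,255,0,0,0,0,0,-0.005,255,0,0,0,0,0,-0.005,255]}}

```text
time_s: 7.15
tcp_pos: [0.5997, -0.0258, 0.2383]
orientation: [[0.846, 0.247, 0.473], [0.191, -0.968, 0.162], [0.498, -0.047, -0.866]]
force: [3.7, -1.4, -3.8]
width: 0.0182
```

Run:
```python
from tgt import *
s,P0,R0=state();a=q[5]+q[6];P=tcp(.08,a,.014)
print(s['time_s'],s['width'],(P0-P).round(4),R0.T@s['force'],s['moment'],rel(P,toolR(a),P0,R0))
```

```text
7.25 0.018035587011975482 [-0.0015  0.0006  0.0029] [2.1359896  2.4078787  5.79533821] [-0.37789064 -0.09085727 -0.15814078] [0.0, -0.0002, -0.0, -0.0005, 0.0018, 0.0051]
```

Emit:
{"method": "servo_tool", "body": {"rows": [0,0,0,0,0,-0.002,255,0,0,0,0,0,-0.004,255,0,0,0,0,0,-0.004,255,0,0,0,0,0,-0.004,255]}}

```text
time_s: 7.75
tcp_pos: [0.5985, -0.0261, 0.2404]
orientation: [[0.846, 0.247, 0.473], [0.191, -0.968, 0.163], [0.498, -0.047, -0.866]]
force: [5.3, -0.4, -3.1]
width: 0.0185
```

Run:
```python
from tgt import *
s,P0,R0=state();a=q[5]+q[6];P=tcp(.08,a,.014)
print(s['time_s'],s['width'],(P0-P).round(4),R0.T@s['force'],s['moment'],rel(P,toolR(a),P0,R0))
p=bot.read_camera("wrist");cv2.imwrite("pics/w4.png",p['image'])
p=bot.read_camera("scene");crop(p,(190,140,390,290),"pics/s4.png",4)
```

```text
7.85 0.01836843315199348 [-0.0026  0.0002  0.0049] [1.71299797 1.46684056 6.0160769 ] [-0.45964106 -0.13044971 -0.13529498] [0.0, -0.0002, -0.0, -0.0004, 0.0019, 0.0091]
```

View pics/w4.png

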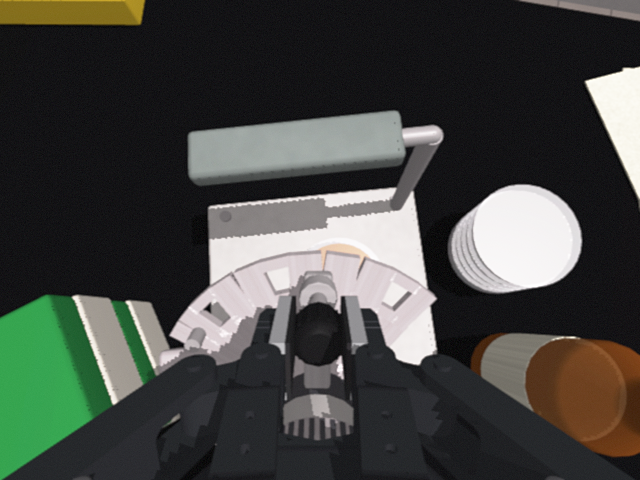

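View pics/s4.png

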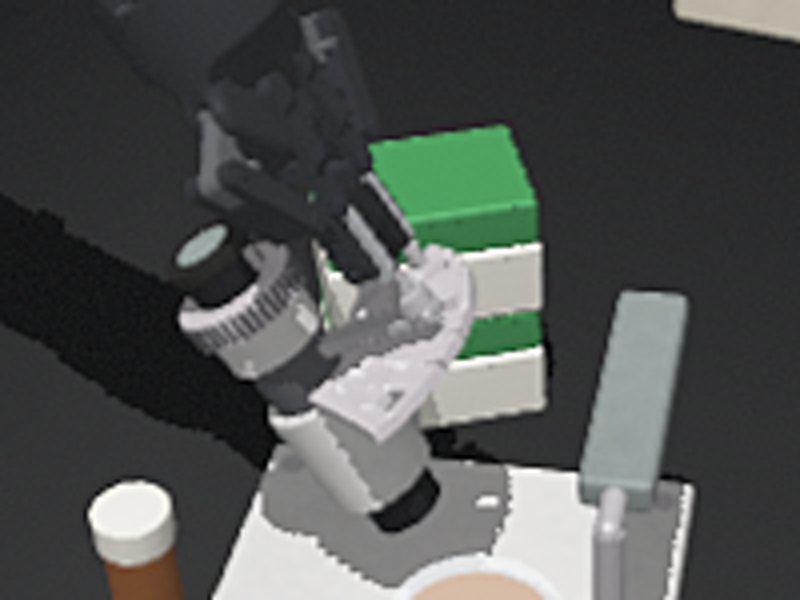

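```bash
cat >> tgt.py <<'E'
def ang(P):
    o,R,t,T=frames(q);l=T.T@(P-t);return np.arctan2(l[1],l[0])-q[5],np.hypot(l[0],l[1]),l[2]
def swing(P0,R0,d):
    o,R,t,T=frames(q);M=Ro.from_rotvec(T[:,2]*d).as_matrix();return rel(t+M@(P0-t),M@R0,P0,R0)
E
python3 - <<'E'
from tgt import *
s,P0,R0=state();b,r,z=ang(P0);print(b,r,z)
n=16;d=(1.3-b)
for i in range(1,n+1): print(swing(P0,R0,d*i/n))
E
```

```text
0.556658026785244 0.08027670001266844 0.00046522137915373796
[0.0, 0.0, -0.0148, -0.0002, -0.0062, -0.0]
[0.0, 0.0, -0.0296, -0.0008, -0.0124, -0.0]
[0.0, 0.0, -0.0444, -0.0016, -0.0186, -0.0]
[0.0, 0.0, -0.0592, -0.0026, -0.0247, -0.0]
[0.0, 0.0, -0.0739, -0.004, -0.0307, -0.0]
[0.0, 0.0, -0.0887, -0.0057, -0.0367, -0.0]
[0.0001, 0.0, -0.1035, -0.0076, -0.0426, -0.0]
[0.0001, 0.0, -0.1183, -0.0098, -0.0485, -0.0]
[0.0001, 0.0, -0.1331, -0.0123, -0.0542, -0.0]
[0.0001, 0.0, -0.1479, -0.015, -0.0597, -0.0]
[0.0001, 0.0, -0.1627, -0.018, -0.0652, -0.0]
[0.0001, 0.0, -0.1775, -0.0212, -0.0705, -0.0]
[0.0001, 0.0, -0.1922, -0.0247, -0.0756, -0.0]
[0.0001, 0.0, -0.207, -0.0284, -0.0806, -0.0]
[0.0001, 0.0, -0.2218, -0.0324, -0.0854, -0.0]
[0.0001, 0.0, -0.2366, -0.0366, -0.09, -0.0]
```

Emit:
{"method": "servo_tool", "body": {"rows": [0,0,-0.0148,-0.0002,-0.0062,0,255,0,0,-0.0296,-0.0008,-0.0124,0,255,0,0,-0.0444,-0.0016,-0.0186,0,255,0,0,-0.0592,-0.0026,-0.0247,0,255,0,0,-0.0739,-0.004,-0.0307,0,255,0,0,-0.0887,-0.0057,-0.0367,0,255,0,0,-0.1035,-0.0076,-0.0426,0,255,0,0,-0.1183,-0.0098,-0.0485,0,255,0,0,-0.1331,-0.0123,-0.0542,0,255,0,0,-0.1479,-0.015,-0.0597,0,255,0,0,-0.1627,-0.018,-0.0652,0,255,0,0,-0.1775,-0.0212,-0.0705,0,255,0,0,-0.1922,-0.0247,-0.0756,0,255,0,0,-0.207,-0.0284,-0.0806,0,255,0,0,-0.2218,-0.0324,-0.0854,0,255,0,0,-0.2366,-0.0366,-0.09,0,255,0,0,-0.2366,-0.0366,-0.09,0,255,0,0,-0.2366,-0.0366,-0.09,0,255]}}

```text
time_s: 10.3
tcp_pos: [0.5669, 0.0233, 0.2326]
orientation: [[0.454, 0.755, 0.474], [0.797, -0.582, 0.164], [0.4, 0.303, -0.865]]
force: [4.6, 3.1, -2.8]
width: 0.0183
```

```bash
cat > look.py <<'E'
import sys
from tgt import *
n=sys.argv[1]
s,P0,R0=state();b,r,z=ang(P0);print('b,r,z',b,r,z,'t',s['time_s'],'w',s['width'],'Ftool',(R0.T@s['force']).round(2),'M',(R0.T@s['moment']).round(2))
print(np.round(s['joint_positions'],1))
p=bot.read_camera("wrist");cv2.imwrite(f"pics/{n}w.png",p['image'])
t=bot.read_camera("top");crop(t,(270,190,410,310),f"pics/{n}t.png",5)
c=bot.read_camera("scene");crop(c,(190,140,390,290),f"pics/{n}s.png",4)
E
python3 look.py a
```

```text
b,r,z 1.3054410392849543 0.08163923477797665 0.0005801892430151584 t 10.4 w 0.01849504064925157 Ftool [4.11 0.8  5.82] M [ 0.06  0.45 -0.15]
[ 37.   15.6 -44.6 121.4  10.2  18.3 -46.3]
```

View pics/aw.png

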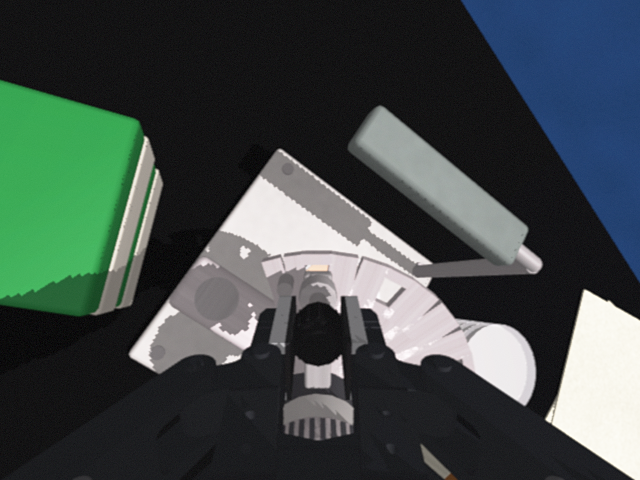

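View pics/as.png

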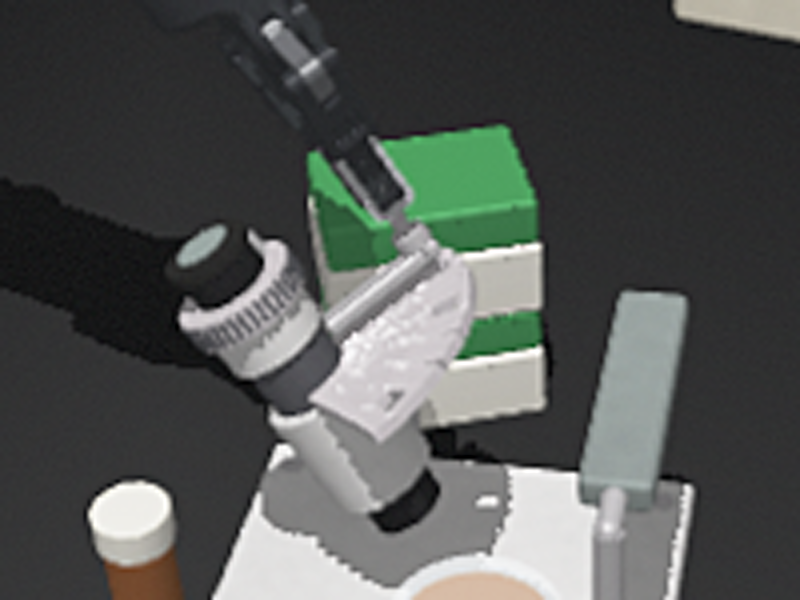

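Emit:
{"method": "servo_tool", "body": {"rows": [0,0,0,-0.002,0,0.003,255,0,0,0,-0.002,0,0.006,255,0,0,0,-0.002,0,0.009,255,0,0,0,-0.002,0,0.012,255,0,0,0,-0.002,0,0.014,255,0,0,0,-0.002,0,0.014,255]}}

```text
time_s: 11.3
tcp_pos: [0.571, 0.0245, 0.2255]
orientation: [[0.452, 0.755, 0.475], [0.797, -0.581, 0.165], [0.401, 0.304, -0.864]]
force: [5.7, 5.8, -1.1]
width: 0.0179
```

```bash
python3 look.py b
```

```text
b,r,z 1.301731022489428 0.08166797182854776 -0.007673331449679403 t 11.4 w 0.018238011648862764 Ftool [7.16 1.33 4.19] M [ 0.12  0.87 -0.13]
[ 35.3  16.3 -43.  121.6  11.4  17.1 -47.4]
```

Emit:
{"method": "servo_tool", "body": {"rows": [0,0,0,0.003,0,0.003,255,0,0,0,0.004,0,0.006,255,0,0,0,0.004,0,0.009,255,0,0,0,0.004,0,0.011,255,0,0,0,0.004,0,0.011,255]}}

```text
time_s: 12.18
tcp_pos: [0.5743, 0.0253, 0.2203]
orientation: [[0.455, 0.753, 0.474], [0.796, -0.583, 0.162], [0.398, 0.304, -0.865]]
force: [-2.6, -0.3, 8.9]
width: 0.018
```

```bash
python3 look.py c
```

```text
b,r,z 1.2970013685207875 0.08168728248605439 -0.013840241130291614 t 12.275 w 0.01823451278734618 Ftool [ 1.84  1.14 -9.1 ] M [ 0.21  0.01 -0.07]
[ 33.4  16.8 -41.3 121.6  12.5  16.6 -48.6]
```

View pics/cs.png

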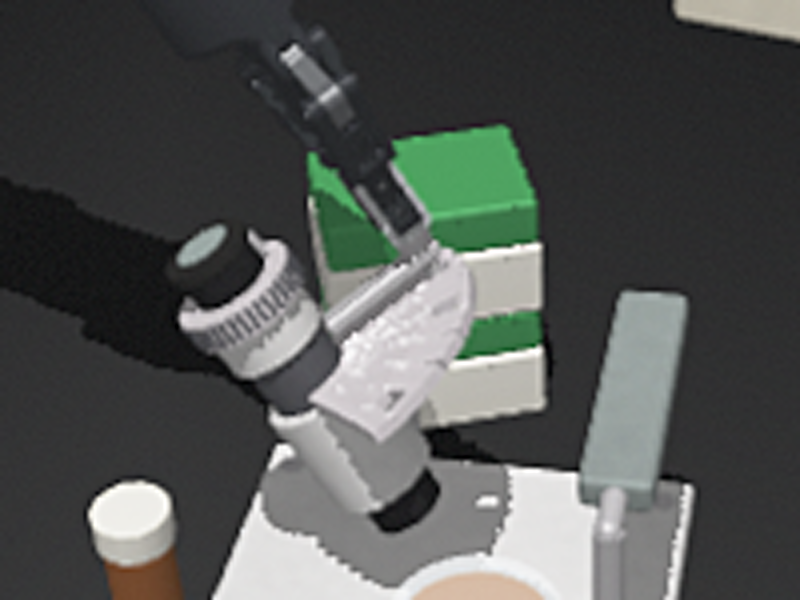

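Emit:
{"method": "servo_tool", "body": {"rows": [0,0,0,0,0,-0.003,150,0,0,0,0,0,-0.003,100,0,0,0,0,0,-0.003,80,0,0,0,0,0,-0.04,80,0,0,0,0,0,-0.08,80,0,0,0,0,0,-0.13,80,0,0,0,0,0,-0.18,80,0,0,0,0,0,-0.2,60,0,0,0,0,0,-0.2,60]}}

```text
time_s: 13.55
tcp_pos: [0.5172, 0.005, 0.3238]
orientation: [[0.457, 0.753, 0.474], [0.796, -0.584, 0.16], [0.397, 0.304, -0.866]]
force: [0.7, -0.1, 0.7]
width: 0.0649
```

```bash
python3 look.py d
python3 - <<'E'
from tgt import *
p=bot.read_camera("wrist")
for t in ["ring_grip","knob_grip","end_hole","tube"]:
    r=bot.tip_of(p,t);print(t,[(x['centre'],round(x['p'],2)) for x in r[:2]])
a=q[5]+1.3
print(proj(p,[pt_t(q,.08,a,.0),pt_t(q,.08,a,.009),pt_t(q,.08,a,.019),pt_t(q,0,0,.04),pt_t(q,0,0,.009)]).round(1).tolist())
E
```

```text
b,r,z 1.3035441533710546 0.08076141669800492 0.10527707267317359 t 13.65 w 0.06542457766373495 Ftool [-0.26 -0.85  0.31] M [ 0.25 -0.42  0.04]
[ 63.9   4.1 -63.  117.2 -12.   33.3 -23.5]
ring_grip [([319.4, 347.3], 0.77)]
knob_grip [([321.1, 239.7], 0.94)]
end_hole [([318.1, 223.5], 0.73)]
tube [([320.2, 343.6], 0.91)]
[[319.5, 241.2], [319.6, 245.4], [319.6, 250.4], [321.3, 377.8], [321.0, 350.0]]
```

View pics/dw.png

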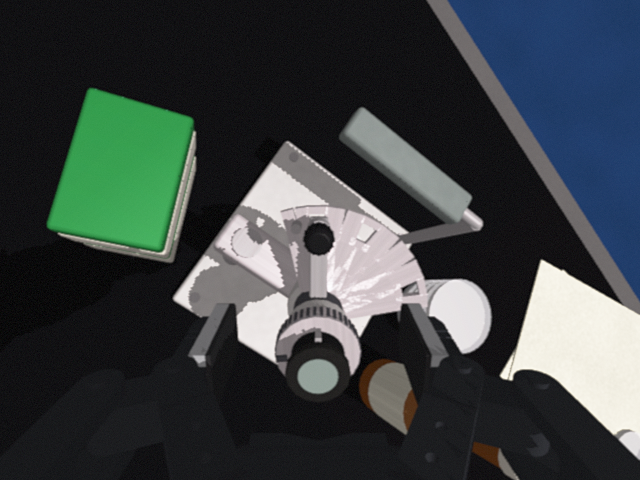

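View pics/ds.png

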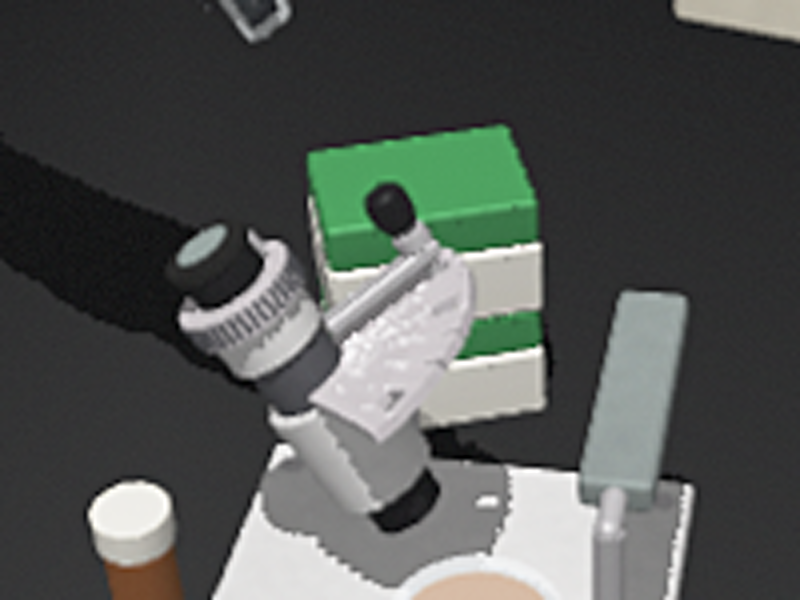

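View pics/dt.png

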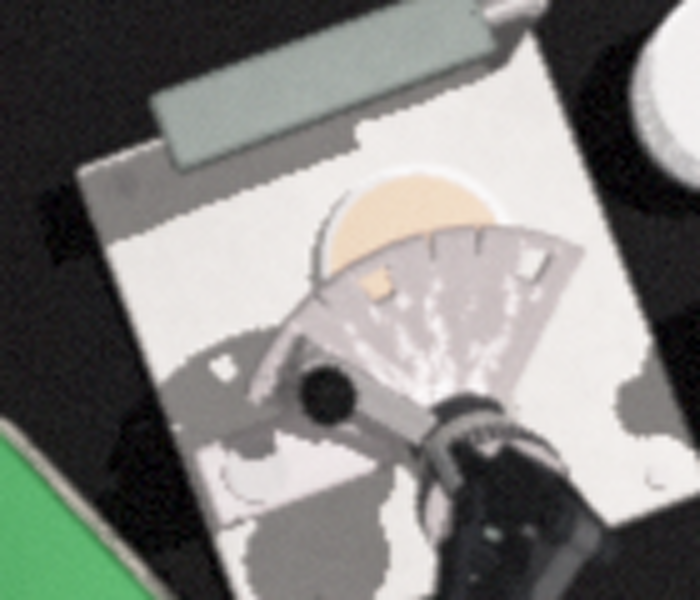

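Run:
```python
from tgt import *
p=bot.read_camera("wrist");crop(p,(260,200,380,420),"pics/e.png",5)
im=cv2.imread("pics/e.png");cv2.imwrite("pics/e.png",im[450:1050])
c=bot.read_camera("scene");t=bot.read_camera("top");a=q[5]+1.3
for n,k in (("scene",c),("top",t)):
    r=bot.tip_of(k,"knob_grip");e=bot.tip_of(k,"end_hole");g=bot.tip_of(k,"ring_grip")
    print(n,r[:1],e[:1],g[:1]); print(proj(k,[pt_t(q,.08,a,z) for z in(0,.009,.01,-.042)]+[pt_t(q,0,0,.009)]).round(1).tolist())
```

```text
scene [{'centre': [289.1, 189.1], 'p': 0.53}] [{'centre': [295.7, 209.0], 'p': 0.73}] [{'centre': [249.1, 213.5], 'p': 0.73}]
[[286.8, 190.1], [284.2, 186.4], [283.9, 186.0], [298.7, 206.6], [250.4, 213.0]]
top [{'centre': [337.4, 268.5], 'p': 0.56}] [{'centre': [329.6, 262.7], 'p': 0.6}] [{'centre': [367.9, 286.9], 'p': 0.67}]
[[335.1, 268.9], [336.0, 271.0], [336.1, 271.2], [330.7, 259.7], [369.1, 289.0]]
```

View pics/e.png

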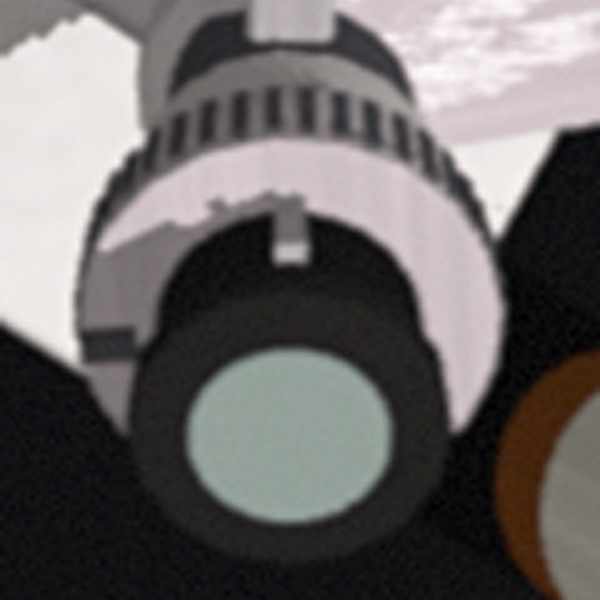

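Run:
```python
from tgt import *
from scipy.optimize import least_squares
p=bot.read_camera("wrist");a=q[5]+1.3
for l in np.arange(1.2,2.2,.1): print(round(l,1),proj(p,pt_t(q,.026,a+l,.018)).round(1).tolist())
s,P0,R0=state()
P=tcp(0,a,.12);print(rel(P,toolR(a),P0,R0))
P=tcp(0,a,.012);print(rel(P,toolR(a),P0,R0))
```

```text
1.2 [[285.3, 345.6]]
1.3 [[284.2, 348.7]]
1.4 [[283.6, 351.8]]
1.5 [[283.3, 355.0]]
1.6 [[283.4, 358.2]]
1.7 [[283.8, 361.3]]
1.8 [[284.6, 364.4]]
1.9 [[285.8, 367.3]]
2.0 [[287.3, 370.2]]
2.1 [[289.1, 372.9]]
2.2 [[291.2, 375.5]]
[0.0001, -0.0, -0.0045, -0.1355, 0.0023, 0.0076]
[0.0001, -0.0, -0.0045, -0.1355, 0.0022, 0.1876]
```

Emit:
{"method": "servo_tool", "body": {"rows": [0,0,0,-0.05,0,0,0,0,0,0,-0.1,0,0,0,0,0,0,-0.1355,0,0.007,0,0,0,0,-0.1355,0,0.007,0,0,0,0,-0.1355,0,0.007,0]}}

```text
time_s: 15.48
tcp_pos: [0.4827, -0.0575, 0.288]
orientation: [[0.455, 0.754, 0.474], [0.796, -0.583, 0.163], [0.399, 0.303, -0.866]]
force: [-0.5, -0.1, 0.3]
width: 0.0854
```

```bash
python3 look.py f
python3 - <<'E'
from tgt import *
p=bot.read_camera("wrist");a=q[5]+1.3
print(proj(p,[pt_t(q,0,0,.04),pt_t(q,0,0,.017),pt_t(q,.08,a,.009)]).round(1).tolist())
s,P0,R0=state();o,R,t,T=frames(q);print('axis xy',T.T@(P0-t))
print(rel(tcp(0,a,.012),toolR(a),P0,R0))
g=cv2.cvtColor(p['image'],cv2.COLOR_BGR2HSV)
m=cv2.inRange(p['image'],(120,130,110),(185,190,180))
E
```

```text
b,r,z 2.0599601521083675 0.001791848293702416 0.10147894732185368 t 15.575 w 0.08533065782724075 Ftool [ 0.17  0.51 -0.21] M [ 0.28 -0.4   0.04]
[ 74.7   4.9 -62.8 122.9 -22.   30.8  -4.2]
[[320.8, 263.2], [320.6, 249.9], [318.9, 116.4]]
axis xy [-0.00057323  0.00132107  0.10137471]
[0.0001, -0.0, -0.0043, -0.0006, 0.0023, 0.1806]
```

View pics/fw.png

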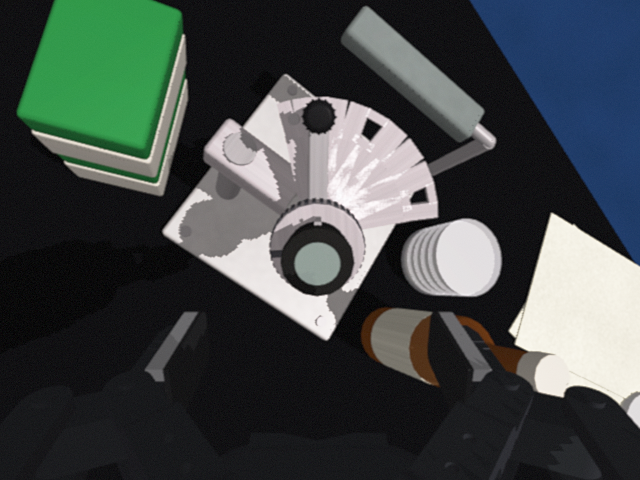

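Emit:
{"method": "servo_tool", "body": {"rows": [0,0,0,0,0,0.03,0,0,0,0,0,0,0.06,0,0,0,0,0,0,0.09,0,0,0,0,0,0,0.12,0,0,0,0,0,0,0.15,0,0,0,0,0,0,0.18,0,0,0,0,0,0,0.18,0,0,0,0,0,0,0.18,0]}}

```text
time_s: 16.88
tcp_pos: [0.5332, -0.0404, 0.1942]
orientation: [[0.455, 0.754, 0.473], [0.796, -0.583, 0.163], [0.398, 0.303, -0.866]]
force: [-0.8, 0.6, -0.6]
width: 0.0853
```

```bash
python3 look.py g
python3 - <<'E'
from tgt import *
s,P0,R0=state();a=q[5]+1.3;print(rel(tcp(0,a,.012),toolR(a),P0,R0))
E
```

```text
b,r,z 2.811033522724747 0.000983576710250578 -0.006056987164163513 t 16.975 w 0.08552251122919978 Ftool [ 0.09  0.02 -0.56] M [ 0.35 -0.43  0.03]
[ 46.1  17.4 -44.3 127.4  -0.8  12.3 -27. ]
[0.0003, 0.0, -0.0046, 0.0003, 0.0017, 0.0012]
```

View pics/gw.png

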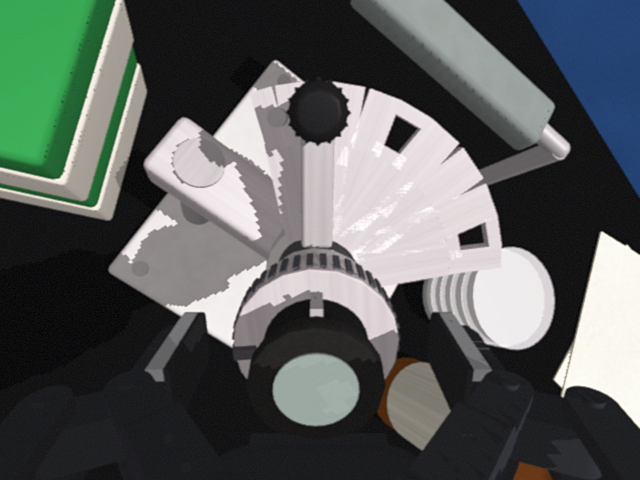

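Emit:
{"method": "servo_tool", "body": {"rows": [0,0,0.02,0,0,0,0,0,0,0.04,0,0,0,0,0,0,0.06,0,0,0,0,0,0,0.08,0,0,0,0,0,0,0.1,0,0,0,0]}}

```text
time_s: 17.85
tcp_pos: [0.5333, -0.0406, 0.1938]
orientation: [[0.669, 0.574, 0.473], [0.574, -0.803, 0.162], [0.473, 0.163, -0.866]]
force: [-0.4, 0.1, 0.9]
width: 0.0852
```

```bash
python3 look.py h
```

```text
b,r,z 2.8032807505177333 0.0013763557919076919 -0.006631060972173171 t 17.95 w 0.08511746093598099 Ftool [ 0.67 -0.04 -0.58] M [ 0.19 -0.51 -0.06]
[ 43.2  16.7 -40.3 127.4  -8.3  12.4 -37.6]
```

Emit:
{"method": "servo_tool", "body": {"rows": [0,0,0,0,0,0,60,0,0,0,0,0,0,100,0,0,0,0,0,0,160,0,0,0,0,0,0,255,0,0,0,0,0,0,255,0,0,0,0,0,0,255], "grip_force": 60}}

```text
time_s: 18.85
tcp_pos: [0.5326, -0.0402, 0.1941]
orientation: [[0.666, 0.577, 0.472], [0.578, -0.8, 0.162], [0.472, 0.165, -0.866]]
force: [-8.0, 0.3, 13.1]
width: 0.0582
```

```bash
python3 look.py i
python3 - <<'E'
from tgt import *
s,P0,R0=state();o,R,t,T=frames(q);print('axis xy',T.T@(P0-t))
E
```

```text
b,r,z 2.7766304387973597 0.001947409634549883 -0.006158145195272192 t 18.95 w 0.058109900179850724 Ftool [ -0.67  -2.8  -14.86] M [ 1.06 -0.53  0.06]
[ 43.2  16.7 -40.4 127.5  -8.2  12.4 -37.6]
axis xy [-0.00107287  0.00165714 -0.00616113]
```

View pics/iw.png

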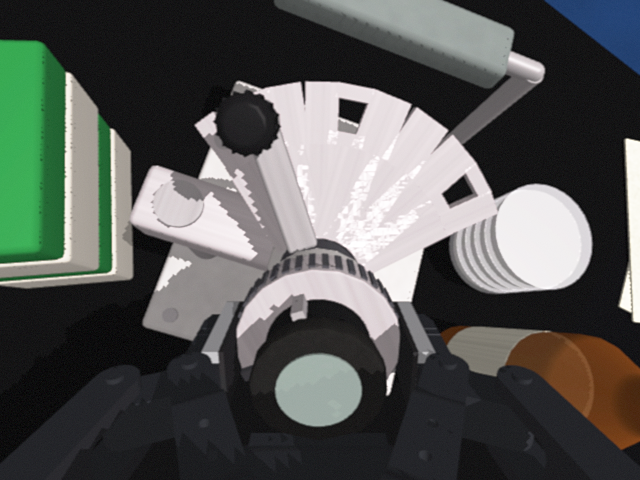

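Emit:
{"method": "servo_tool", "body": {"rows": [0,0,0.02,0,0,0,255,0,0,0.04,0,0,0,255,0,0,0.06,0,0,0,255,0,0,0.08,0,0,0,255,0,0,0.1,0,0,0,255,0,0,0.12,0,0,0,255,0,0,0.14,0,0,0,255,0,0,0.16,0,0,0,255,0,0,0.18,0,0,0,255,0,0,0.2,0,0,0,255]}}

```text
time_s: 20.45
tcp_pos: [0.5325, -0.0398, 0.1941]
orientation: [[0.878, 0.075, 0.472], [-0.004, -0.987, 0.163], [0.478, -0.145, -0.866]]
force: [-9.2, 1.1, 11.9]
width: 0.058
```

```bash
python3 look.py j
python3 - <<'E'
from tgt import *
s,P0,R0=state();o,R,t,T=frames(q);print('axis xy',T.T@(P0-t))
E
```

```text
b,r,z 2.6924280405305936 0.002347182645009476 -0.00616562587910191 t 20.55 w 0.05847330559396057 Ftool [ -2.61  -2.89 -13.61] M [ 0.67 -0.93 -0.03]
[ 36.8  15.5 -31.9 127.5 -22.2  13.1 -59.5]
axis xy [-0.00107053  0.00206979 -0.00615468]
```

View pics/jw.png

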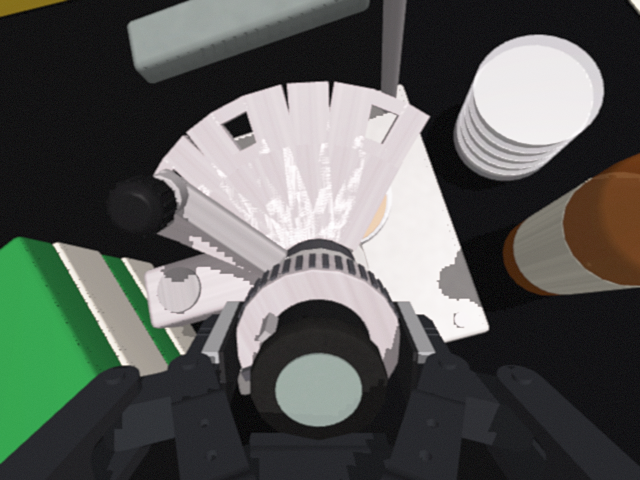

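Emit:
{"method": "servo_tool", "body": {"rows": [0,0,0,0,0,0,100,0,0,0,0,0,0,0,0,0,0,0,0,0,0,0,0,0,0,0,0,0,0,0,-0.03,0,0,0,0,0,0,-0.06,0,0,0,0,0,0,-0.09,0,0,0,0,0,0,-0.12,0,0,0,0,0,0,-0.15,0,0,0,0,0,0,-0.18,0,0,0,0,0,0,-0.21,0,0,0,0,0,0,-0.24,0,0,0,0,0,0,-0.27,0,0,0,0,0,0,-0.295,0,0,0,0,0,0,-0.295,0,0,0,0]}}

```text
time_s: 22.68
tcp_pos: [0.5333, -0.0408, 0.1937]
orientation: [[0.468, 0.746, 0.473], [0.786, -0.596, 0.162], [0.403, 0.296, -0.866]]
force: [1.4, -0.3, -0.5]
width: 0.0853
```

```bash
python3 look.py k
python3 - <<'E'
from tgt import *
s,P0,R0=state();o,R,t,T=frames(q);print('axis xy',T.T@(P0-t))
E
```

```text
b,r,z 2.9208032155994124 0.0013349329694587785 -0.0066879381170850925 t 22.775 w 0.0849954670791504 Ftool [ 0.12 -0.24 -0.4 ] M [ 0.28 -0.47 -0.01]
[ 45.8  17.4 -43.9 127.4  -1.5  12.3 -27.3]
axis xy [-0.00077382  0.00110561 -0.00662988]
```

View pics/kw.png

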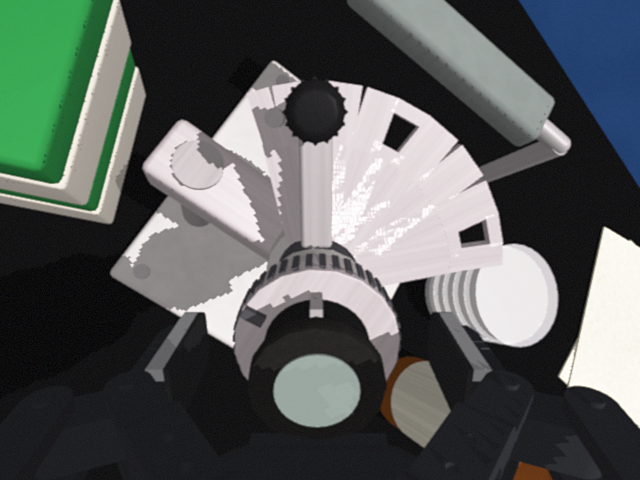

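Emit:
{"method": "servo_tool", "body": {"rows": [0,0,0,0,0,0,100,0,0,0,0,0,0,160,0,0,0,0,0,0,255,0,0,0,0,0,0,255,0,0,0,0,0,0,255,0,0,0.02,0,0,0,255,0,0,0.04,0,0,0,255,0,0,0.06,0,0,0,255,0,0,0.08,0,0,0,255,0,0,0.1,0,0,0,255,0,0,0.12,0,0,0,255,0,0,0.14,0,0,0,255,0,0,0.16,0,0,0,255,0,0,0.18,0,0,0,255,0,0,0.2,0,0,0,255,0,0,0.22,0,0,0,255,0,0,0.24,0,0,0,255,0,0,0.26,0,0,0,255,0,0,0.28,0,0,0,255]}}

```text
time_s: 25.4
tcp_pos: [0.5324, -0.0399, 0.1941]
orientation: [[0.874, 0.116, 0.472], [0.042, -0.986, 0.163], [0.484, -0.122, -0.866]]
force: [-8.5, -0.3, 10.9]
width: 0.0581
```

```bash
python3 look.py l
python3 - <<'E'
from tgt import *
s,P0,R0=state();o,R,t,T=frames(q);print('axis xy',T.T@(P0-t))
E
```

```text
b,r,z 2.7149915591614406 0.0023597753954624733 -0.006183149618850975 t 25.5 w 0.057783766688085866 Ftool [ -3.09  -3.36 -13.13] M [ 0.63 -0.94  0.01]
[ 37.2  15.5 -32.4 127.5 -21.5  13.1 -57.6]
axis xy [-0.00117385  0.00205081 -0.00617719]
```

View pics/lw.png

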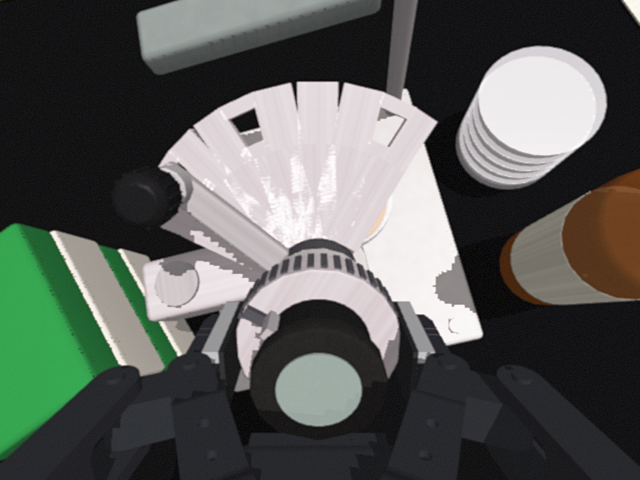

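Emit:
{"method": "servo_tool", "body": {"rows": [0,0,0.01,0,0,0,255,0,0,0.02,0,0,0,255,0,0,0.03,0,0,0,255,0,0,0.03,0,0,0,255]}}

```text
time_s: 26.25
tcp_pos: [0.5324, -0.0398, 0.1941]
orientation: [[0.881, 0.034, 0.472], [-0.049, -0.985, 0.163], [0.471, -0.167, -0.866]]
force: [-9.1, 0.6, 10.3]
width: 0.0581
```

```bash
python3 look.py m
```

```text
b,r,z 2.6987424380787997 0.0024240922660763685 -0.006187671720804285 t 26.35 w 0.05820497107348542 Ftool [ -2.03  -2.31 -13.06] M [ 0.63 -1.01 -0.08]
[ 36.2  15.4 -31.1 127.5 -23.4  13.2 -61. ]
```

View pics/mw.png

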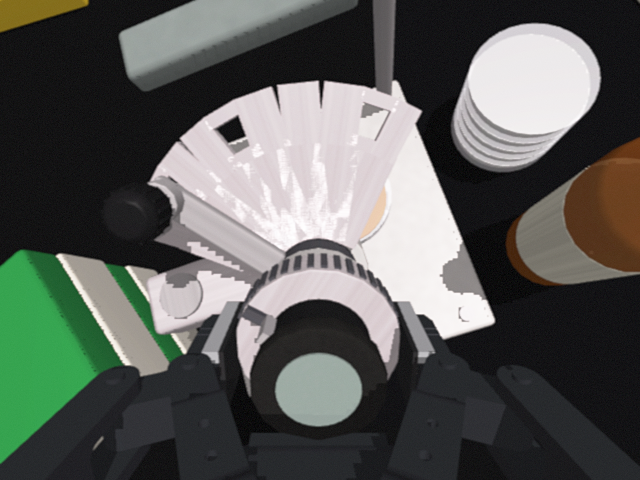

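Emit:
{"method": "servo_tool", "body": {"rows": [0,0,0.008,0,0,0,255,0,0,0.016,0,0,0,255,0,0,0.024,0,0,0,255,0,0,0.024,0,0,0,255]}}

```text
time_s: 27.0
tcp_pos: [0.5324, -0.0397, 0.1941]
orientation: [[0.881, -0.031, 0.472], [-0.122, -0.979, 0.163], [0.457, -0.201, -0.866]]
force: [-9.6, -0.3, 10.0]
width: 0.0583
```

```bash
python3 look.py n; python3 -c "
import cv2
for n in 'mn':
    im=cv2.imread(f'pics/{n}w.png')[270:420,210:410];cv2.imwrite(f'pics/{n}z.png',cv2.resize(im,None,fx=4,fy=4,interpolation=2))"
```

```text
b,r,z 2.669370936095066 0.0024771719357725053 -0.00618090715004486 t 27.1 w 0.057821617766782754 Ftool [ -2.2   -2.68 -13.21] M [ 0.42 -1.04 -0.56]
[ 35.3  15.3 -30.  127.6 -24.9  13.4 -63.7]
```

View pics/mz.png

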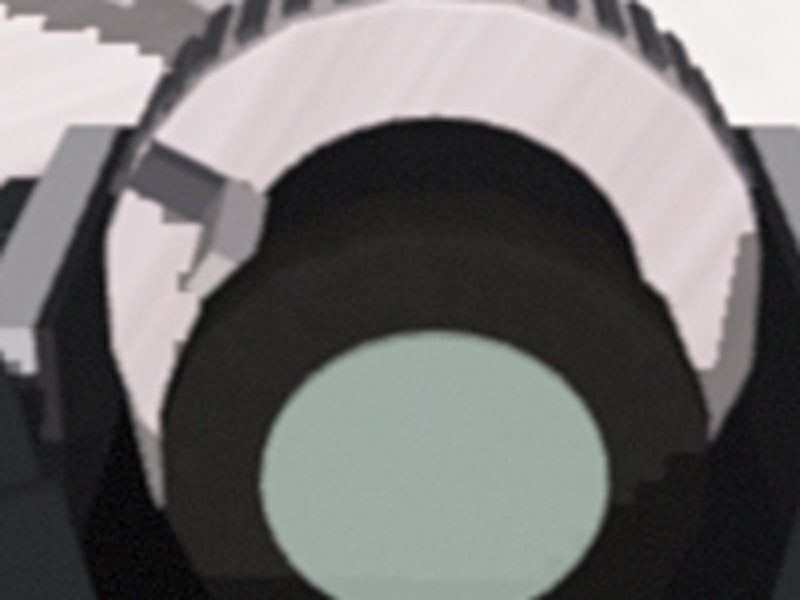

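View pics/nz.png

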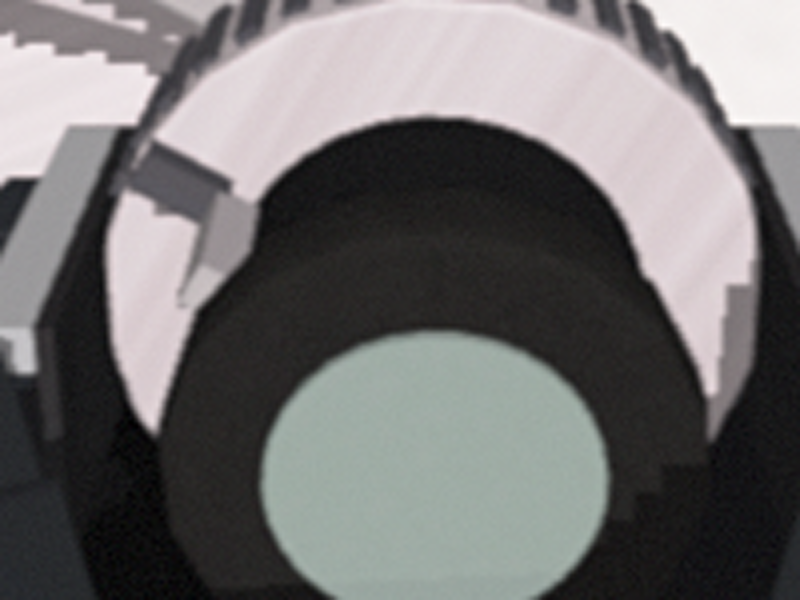

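Emit:
{"method": "servo_tool", "body": {"rows": [0,0,0.007,0,0,0,255,0,0,0.014,0,0,0,255,0,0,0.014,0,0,0,255]}}

```text
time_s: 27.62
tcp_pos: [0.5324, -0.0396, 0.1941]
orientation: [[0.879, -0.067, 0.472], [-0.161, -0.973, 0.163], [0.449, -0.219, -0.866]]
force: [-9.3, -0.5, 10.0]
width: 0.0585
```

```bash
python3 look.py o; python3 -c "
import cv2
for n in 'o':
    im=cv2.imread(f'pics/{n}w.png')[270:420,210:410];cv2.imwrite(f'pics/{n}z.png',cv2.resize(im,None,fx=4,fy=4,interpolation=2))"
```

```text
b,r,z 2.6523516880930136 0.0025444875480335363 -0.0061648510509370435 t 27.725 w 0.057941543911262626 Ftool [ -3.05  -1.07 -13.31] M [ 0.17 -1.1  -1.72]
[ 34.8  15.2 -29.4 127.6 -25.7  13.5 -65.2]
```

View pics/oz.png

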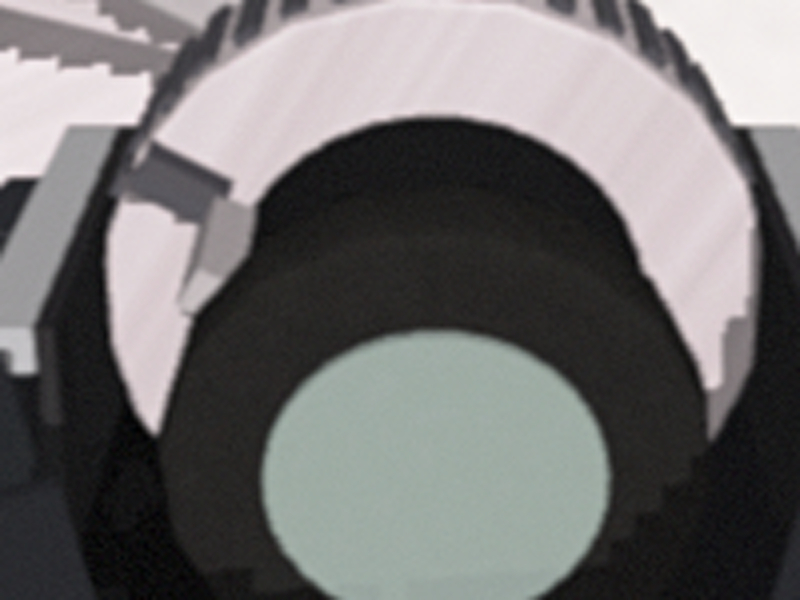

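View pics/ow.png

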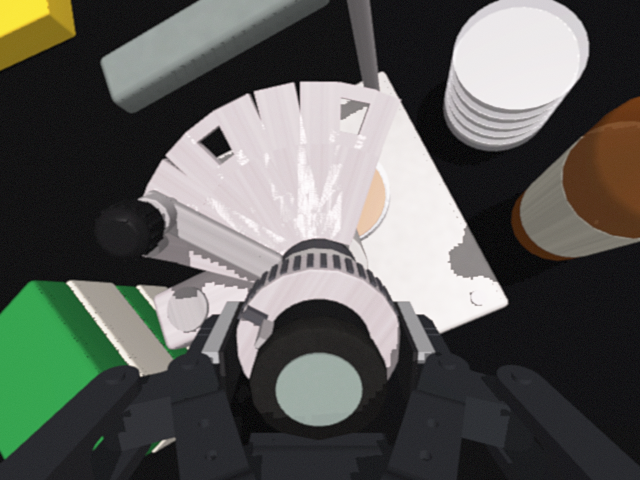

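Emit:
{"method": "servo_tool", "body": {"rows": [0,0,0,0,0,0,100,0,0,0,0,0,0,0,0,0,0,0,0,0,0,0,0,0,0,0,0,0,0,0,0,0,0,-0.03,0,0,0,0,0,0,-0.07,0,0,0,0,0,0,-0.12,0,0,0,0,0,0,-0.18,0,0,0,0,0,0,-0.2,0,0,0,0,0,0,-0.2,0]}}

```text
time_s: 29.12
tcp_pos: [0.4766, -0.0607, 0.2985]
orientation: [[0.877, -0.073, 0.475], [-0.168, -0.973, 0.161], [0.45, -0.221, -0.865]]
force: [0.5, 0.5, -0.1]
width: 0.0854
```

```bash
python3 look.py r
python3 - <<'E'
from tgt import *
p=bot.read_camera("wrist");u=proj(p,pt_t(q,0,0,.017))[0].astype(int);x,y=u
im=p['image'][max(0,y-80):y+70,x-100:x+100];cv2.imwrite("pics/rz.png",cv2.resize(im,None,fx=4,fy=4,interpolation=2))
a=q[5]+1.3
for z in (.0,.006,.01): print(proj(p,pt_t(q,.08,a,z)).round(1))
print(bot.tip_of(p,"knob_grip")[:1])
E
```

```text
b,r,z 2.9437554056965505 0.0015703545742922196 0.1129800401452579 t 29.225 w 0.08525078085501757 Ftool [0.28 0.96 0.1 ] M [-0.23 -0.49 -0.03]
[ 45.3   1.5 -29.1 122.6 -29.3  34.5 -59.9]
[[212.1 183.6]]
[[209.7 185.2]]
[[208.  186.3]]
[{'centre': [207.5, 184.1], 'p': 0.63}]
```

View pics/rz.png

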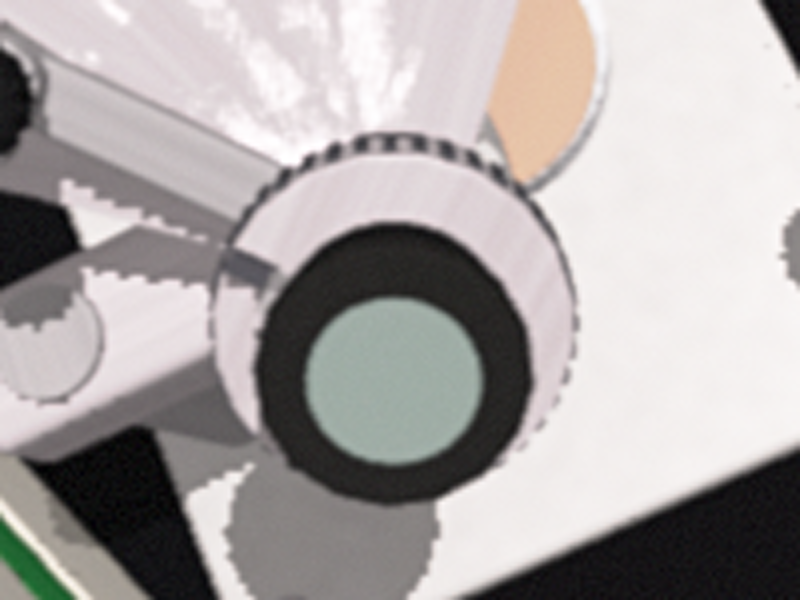

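View pics/rs.png

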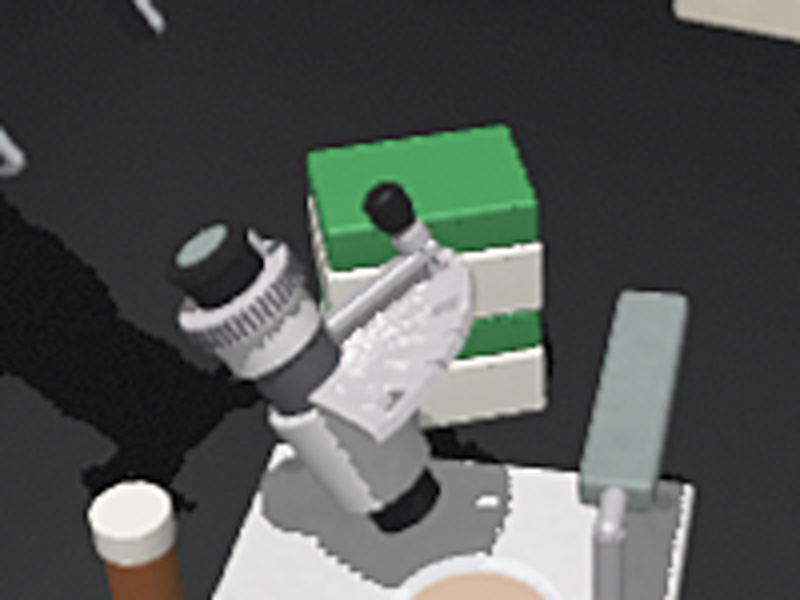

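View pics/rw.png

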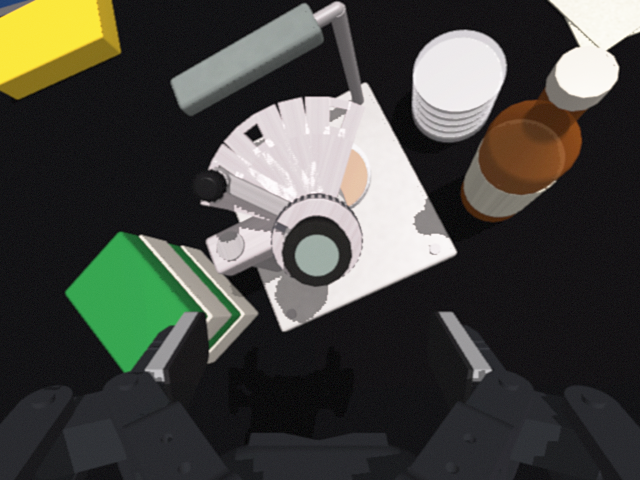

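Run:
```python
from tgt import *
p=bot.read_camera("wrist");x,y=proj(p,pt_t(q,0,0,.017))[0].astype(int);a=q[5]+1.3
f=lambda X:((proj(p,X)[0]-[x-100,max(0,y-80)])*4).round(0).tolist()
print('eyep',f(pt_t(q,0,0,.04)),'seen 394,380')
print('knobtop',f(pt_t(q,.08,a,.009)))
for l in (-.1,-.05,0,.05,.1,.2): print(l,f(pt_t(q,.030,a+l,.018)),f(pt_t(q,.024,a+l,.018)))
for t in ["bottle","tipbox","dishes","dish"]:
    for n in ("scene",):
        c=bot.read_camera(n);r=bot.tip_of(c,t);print(t,r[0]['centre'] if r else None)
```

```text
eyep [402.0, 371.0] seen 394,380
knobtop [-42.0, 106.0]
-0.1 [242.0, 233.0] [275.0, 252.0]
-0.05 [238.0, 241.0] [271.0, 258.0]
0 [234.0, 249.0] [268.0, 264.0]
0.05 [230.0, 257.0] [265.0, 271.0]
0.1 [227.0, 265.0] [262.0, 277.0]
0.2 [222.0, 282.0] [259.0, 291.0]
bottle [241.1, 360.6]
tipbox [295.9, 238.0]
dishes [303.8, 375.0]
dish [307.4, 296.1]
```

```bash
python3 -c "
from station import bot
bot.hand_in();print(bot.read_state()['time_s'])"
```

```text
the job is handed in; nothing more can be done
the job is handed in; nothing more can be done
```

The arm is in the end hole with its pin home, and the lock ring is turned clockwise to its hard stop. I handed the job in at about 29.5 s.

- **Plunger and swing:** I pulled the knob up to about 15 mm of lift; the force read about 6 N, matching the spring. I swung the arm to about 1.30 rad and lowered the knob about 14 mm. It passed plate level with the spring still pulling it down, which put the pin in the hole, and stopped at the bottom. After release, the knob showed at the seated position in the scene picture, within about 1 px; resting on the plate would show about 4 px off.
- **Lock ring:** I turned it clockwise about 36°. I then let go, regripped so the fingers would stay clear of the swing arm, and turned the remaining 57° or so to the stop. The torque rose from about 0.1 to 1.7 N m with almost no further turning. In the last picture the ring rib lines up with the barrel rib and the arm, to about 0.02 rad with an uncertainty of 0.03.
- **Finish:** The gripper is open and clear above the eyepiece, touching nothing. The bottle, tip box, dish and stack of dishes show where they started, within detector noise.

- **Model offset:** In the wrist pictures the eyepiece sat 2–3 px (about 1.5 mm) off my fitted model. I allowed for this in the checks.
- **Joint 6:** It came down to about 12° during the ring work, close to its 10° limit but still inside it.

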